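# Earth-bond check on a finned electronics unit

### The job

Check the earth terminal of the black finned unit. First swing the little hinged guard lever that covers the terminal up until it stands upright; then take the test pen from its leaning holster and hold it upright with its spring tip on the middle of the round brass terminal, pressing gently so that the tip goes in about half of its 12 mm travel. Finish holding it there, the pen in the gripper and the guard still up; leave everything else on the bench alone.

Things in the scene. Friction and masses are not known exactly. Their poses are not given: they have to be found in the camera images.
- unit: black finned electronics box, 170 (x) x 200 (y) x 90 mm high, fixed, lying connector plate up (flat brass port rings 3 mm high on it). Origin: centre of its underside on the table; z up; x is away from the robot at yaw 0. The guard lever and the terminal are on its top, on the -y half
- terminal: earth terminal fixed on the unit's top: brass stud 20 mm in diameter with a flat top 12 mm above the unit's top (102 mm above the table), on a 28 mm steel washer, with a small dark dot at its centre. The guard covers it. Origin: centre of its underside, at (-30, -45, 90) mm in the unit's frame
- contact (a point): the marked spot: centre of the terminal's flat top. Axes as the unit's
- guard (a joint): angle of the guard lever (rad): 0 = level, lying over the terminal with its grip bar towards the unit's -x; it grows as the bar is lifted up and over towards the unit's +x; 1.57 = upright; stop at 1.75. It starts between 0 and 0.3. Friction holds it at any angle; about 1 N at the bar moves it
- guard_hinge (a point): centre of the guard's hinge pin, on the unit, 20 mm above the unit's top, at (20, -45, 110) mm in the unit's frame. The hinge line runs along the unit's y. Steel cheeks beside it reach 28 mm above the unit's top. Axes as the unit's
- guard_bar (a point): centre of the guard's grip bar: a round aluminium cross bar 10 mm in diameter and 24 mm long along the unit's y, at the lever's free end, 76 mm from the hinge line (20 mm above the unit's top when level). It can be pinched end to end from above and then turns between the pads. The lever is 10 mm wide, with a 20 mm wide cover plate 50 mm from the hinge
- holster: fixed steel stand, base 90 x 80 x 8 mm, with a square aluminium sleeve (23 mm outside, 15 mm inside, 30 mm long) that leans 0.44 rad from upright towards the holster's own -x. The middle of the sleeve's mouth is 75 mm above the origin. Origin: centre of the base's underside. It stands left or right of the unit
- pen: test pen, 156 mm, about 80 g, loose in the leaning sleeve (tip 58 mm below its mouth), drawn out along its own axis. Origin: point of the spring tip when out; z along the pen to the handle's end; x, y square to the handle. From the tip: round brass tip 6 wide (0-16 mm), square shank 12 (16-58), square collar 28 (58-64, rests on sleeve), grey square handle 18 (64-152), end piece 12 (-156)
- plunger (a joint): how far the pen's spring tip is pushed in (m): 0 = out, 0.012 = fully in (end stop). The spring gives 0.75 N as it begins to move, 2.25 N half way (0.006) and 3.75 N at the stop
- pen_tip (a point): the point of the pen's spring tip, moving with it. z along the pen towards the handle
- nut_bin: fixed small blue open bin with nuts, 90 x 80 x 35 mm, on the side of the unit where the holster is not. Origin: centre of its underside
- cap_a: small round screw cap, 30 mm wide, 17 mm high, loose on top of the unit. Origin: centre of its underside
- cap_b: like cap_a, 34 mm wide, on the table
- driver: screwdriver lying on the table near the robot
- wrench: steel wrench lying on the table
- jar: white jar, 54 mm wide, 75 mm high, with a black lid
- shell: turned brass connector shell, 44 mm wide, 45 mm high
Things that resemble listed ones, but are neither listed nor needed, are in the scene too. Leave any blue or green look-alike of the holster alone.

How it is judged (in metres and radians):
On the way, in this order (a step that is already met when the one before it is completed fails the run):
1. the guard lever is swung up while the pen is still in its holster (value of joint guard above 1.2 rad and distance between pen and holster below 0.06 m), for 0.2 s.
2. the pen is drawn clear of the holster in the gripper (distance between pen and holster above 0.12 m and contact force between the fingers and pen above 1 N and value of joint guard above 1.2 rad), for 0.2 s.
At the end, for the whole second after the job is handed in: The pen is held still in the gripper, upright within 0.14 rad (8 degrees), its tip within 7 mm of the centre of the terminal's top and pressed in by 3 to 9 mm of its 12 mm, with 0.8 to 6 N on the terminal; the guard stands up (over 1.2 rad) (value of joint guard above 1.2 rad and horizontal distance between pen_tip and contact below 0.007 m and angle between pen's own z axis and vertical below 0.14 rad and value of joint plunger between 0.003 and 0.009 m and contact force between pen and terminal between 0.8 and 6 N and contact force between the fingers and pen above 1 N and linear speed of pen below 0.02 m/s); the arm keeps its last pose, push and grip.
It fails at once if the pen is pressed hard (over 15 N) on the unit (contact force between pen and unit above 15 N).
It fails at once if a bystander is moved by more than 20 mm (distance of any of cap_a, cap_b, driver, wrench, jar, shell from where it was at the start of the episode above 0.02 m).
It also fails if it takes over 51 s, if anything falls off the work surface, if the arm or the gripper's body presses on something with over 40 N, if the wrist force passes 120 N, or if a joint passes its speed limit or range.

### The arm

A 7-joint arm with a two-finger parallel gripper is mounted at the origin on the work surface. World frame = base frame: x ahead of the robot, y to its left, z up, the work surface at z = 0. Lengths are in mm, angles in rad, forces in N, time in s.
With the tool pointing down it reaches from about 400 to 850 mm from the base axis. Payload 4.4 kg.
Tool frame: the origin (TCP) lies between the finger pads; the fingertips stand 25 mm ahead of it and the grasp point (between the pads) lies 6 mm ahead of it; z points along the fingers, y is the line along which they close (so a half turn about z gives the same grasp; the last joint's range is limited). The gripper opens to 94 mm and grips with 3 to 60 N. Pads are 16 mm wide; open, the fingers measure 119 mm over their backs; the gripper's body (75 mm by 177 mm) begins 78 mm behind the grasp point.
Start: joints at [-1.357, 0.628, 0.038, 1.517, -0.027, 0.996, -0.02], TCP at [179.482, 624.743, 230.478] pointing down, gripper open.
Joint ranges: [-3.06, 3.06], [-0.37, 2.12], [-1.25, 1.32], [0.18, 2.47], [-1.1, 4.24], [0.23, 1.98], [-2.94, 2.94]. Speed limits (rad/s): [2.57, 2.57, 3.14, 3.14, 3.14, 3.14, 3.14].

### API

Orientations are given as a unit quaternion [w, x, y, z].
In Python, from workcell import * gives the robot as it stands.
- The arm moves only by the tool send_rows, never from a script. Its argument "steps" is a list of rows, each a list of 7 numbers: the turn, a rotation vector about the world's x, y, z as a fraction of full scale, then the shift along the world's x, y, z as a fraction of full scale, then the closure, from -1 (fully open) to 1 (shut). In form: [[ax, ay, az, tx, ty, tz, hand], ...]. A call has 1 to 20 rows; each row shifts and turns the commanded pose from where the row before left it; what a row does not reach is not made up. Full scale, the value 1, is 0.3 m for a shift and 90 degrees for a turn. A row lasts 1/8 s, in which the tool goes at most 62.5 mm and 10.7 degrees, less where a joint would pass 70% of its speed; a pose out of reach is approached as far as the arm can. A call with a number of a shift or a turn outside -1 to 1 is refused whole. A call with a gripper value outside its range is refused whole. The fingers move at their own pace and stop on an object; the grip force is fixed at half the most. Time passes only in rows, so rows that do not move let the fingers close. It gives the time, the measured TCP pose, the force, the opening and the grip force at its end, in the units of the state.
- sense(): the state, without advancing time (a new reading comes with each control period).
- grab_frame(name): name is "scene" or "top" or "wrist"; returns a dict with "color" (400x640x3 uint8, red, green, blue), "z_map" (400x640 float32, mm along the optical axis (not along the pixel's ray), 0 where there is no reading), "mtx" (3x3 intrinsics, pixels), "eye" and "attitude" of the camera in the world. Camera axes: x right, y down, z forward; pixel columns grow to the right and rows downward; lengths in mm; the calibration is good to about 2 mm. A picture is of the moment at which its call begins.
- finish_job(): hands the job in; it is judged then, once.
The state is a dict: "time": time; "joints": joint angles; "joint_vel": joint speeds; "joint_torque": joint torques, N m; "position": TCP position; "eef_rot": TCP orientation; "contact_force": force on the tool from outside, world axes, zero at the start; "wrist_torque": the same for the moment, N m; "width": finger opening in mm; "grip_force": force on a finger pad.
Only numpy, scipy, OpenCV 4.12 (cv2) and the standard library are available. Lean on these libraries where they do the work, as an engineer would, in place of code of your own. Each camera call takes 0.05 s, during which the arm holds its last target. There are 200 camera calls.

## Working session

There is one attempt and no reset: what is moved stays moved. The work goes in short steps, Python scripts to look and compute and a tool call to move; the robot and the scene stay as the last step left them, time stands still between calls to the robot, and variables do not carry over. Pictures are saved under pics/ and viewed, at most 10 in all, crops included, and the job is handed in when it is done.

Besides the shell and the picture viewer there is one more tool, called after "Request:" as name([rows], argument=value, ...), one row to a line, values as JSON. send_rows: Moves the arm, as the interface text tells. Shift numbers are shares of 0.3 m and turn numbers shares of 90 degrees, none past 1 either way. Its arguments: {"type":"object","properties":{"steps":{"type":"array"}},"required":["steps"]}

```bash
mkdir -p pics; cat > h.py <<'E'
from workcell import *
import numpy as np, cv2
from scipy.spatial.transform import Rotation as R
def rot(a):
    a=np.asarray(a,float)
    return a if a.shape==(3,3) else R.from_quat(a,scalar_first=True).as_matrix()
def pts(f):
    z=f["z_map"].astype(float);K=f["mtx"];v,u=np.indices(z.shape)
    c=np.stack([(u-K[0][2])/K[0][0]*z,(v-K[1][2])/K[1][1]*z,z],-1)
    return c@rot(f["attitude"]).T+np.array(f["eye"])
def ray(f,u,v,h):
    K=np.array(f["mtx"]);d=rot(f["attitude"])@np.linalg.inv(K)@np.array([u,v,1.]);e=np.array(f["eye"])
    return e+d*(h-e[2])/d[2]
E
python3 - <<'E'
from h import *
import pickle
s=sense();print(s)
F={}
for n in("scene","top"):
    f=grab_frame(n);F[n]=f;print(n,f["eye"],f["attitude"],f["mtx"])
    cv2.imwrite(f"pics/{n}0.png",f["color"][:,:,::-1])
pickle.dump(F,open("F0.pkl","wb"))
E
```

```text
{'time': 0.0, 'joints': array([-1.35681553,  0.62930691,  0.03841635,  1.51834278, -0.02697725,
        0.99630554, -0.02002949]), 'joint_vel': array([ 0.00025027,  0.00113728,  0.00058706, -0.000347  ,  0.00025312,
        0.00078974,  0.00237099]), 'joint_torque': array([ 8.93680317e-04, -5.49739087e+01,  1.14330176e+00, -1.86620110e+01,
       -5.24754985e-02,  2.38534226e-02,  1.24983371e-04]), 'position': array([179.28874802, 624.1482537 , 229.58710586]), 'eef_rot': array([-1.15795627e-04,  1.39432456e-01,  9.90231154e-01, -9.15357537e-04]), 'contact_force': array([-0.33572786,  1.30049111, -0.43787273]), 'wrist_torque': array([-0.00896754,  0.00643137,  0.0522693 ]), 'grip_force': 0.0, 'width': 93.88090137501445}
scene [1414.62675488  218.77321131  706.31279496] [-0.28232826  0.51619114  0.7189489  -0.37006748] [[395.27160856   0.         328.15278722]
 [  0.         395.27160856 200.54850057]
 [  0.           0.           1.        ]]
top [463.19061562 -74.39453423 995.32363891] [ 0.05032771 -0.69678626  0.71469069 -0.03425281] [[371.62371315   0.         320.98025341]
 [  0.         371.62371315 197.4427904 ]
 [  0.           0.           1.        ]]
```

View pics/scene0.png

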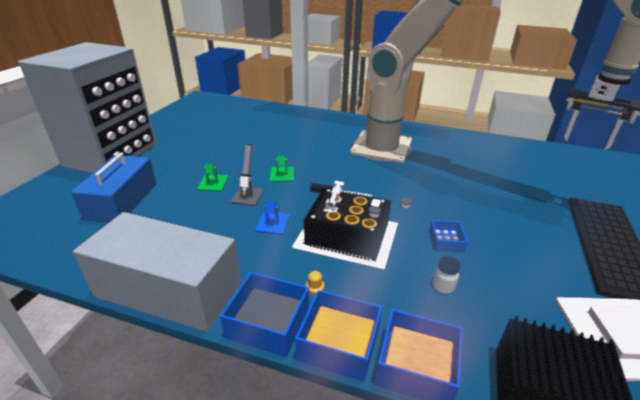

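View pics/top0.png

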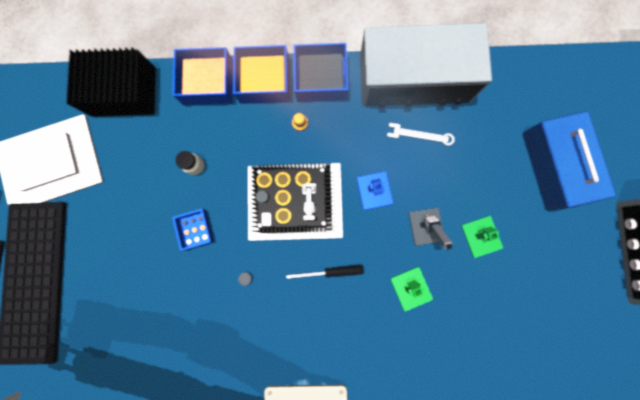

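The top view shows the unit at about (290,198), its guard at (309,200), and the grey holster at (428,226) with the pen leaning towards (447,243). I'll zoom in and measure.

```bash
python3 - <<'E'
from h import *
import pickle
F=pickle.load(open("F0.pkl","rb"));f=F["top"];P=pts(f);c=f["color"]
a=cv2.resize(c[155:245,240:350],None,fx=5,fy=5,interpolation=cv2.INTER_CUBIC)[:,:,::-1]
b=cv2.resize(c[195:265,395:465],None,fx=5,fy=5,interpolation=cv2.INTER_CUBIC)[:,:,::-1]
im=np.zeros((800,560,3),np.uint8);im[:450,:550]=a;im[450:800,:350]=b
cv2.imwrite("pics/crop.png",cv2.resize(im,(420,600)))
z=P[:,:,2]
w=np.zeros(z.shape,bool);w[150:250,235:350]=1
# unit: top surface
m=w&(z>80)&(z<100);q=P[m][:,:2].astype(np.float32);print("unit rect",len(q),cv2.minAreaRect(q*1),np.median(z[m]))
dark=w&(c.max(2)<60)&(z>75);dd=cv2.morphologyEx(dark.astype(np.uint8),cv2.MORPH_CLOSE,np.ones((9,9)))
print("unit dark",cv2.minAreaRect(P[dd>0][:,:2].astype(np.float32)))
m=w&(z>104);vv,uu=np.nonzero(m)
for v in range(vv.min(),vv.max()+1):
    s=m[v];
    if s.any(): us=np.nonzero(s)[0];p=P[v][s];print(v,us.min(),us.max(),p.mean(0).round(0),p[:,2].max().round(0))
# holster
w=np.zeros(z.shape,bool);w[195:265,400:465]=1
hsv=cv2.cvtColor(c,cv2.COLOR_RGB2HSV)
m=w&(hsv[...,1]<80)&(z<40);vv,uu=np.nonzero(m);r=cv2.minAreaRect(np.stack([uu,vv],1).astype(np.float32));print("base px",r)
print("base corners",[ray(f,x,y,8)[:2].round(1) for x,y in cv2.boxPoints(r)])
m=w&(z>60)
for h in range(60,170,10):
    p=P[w&(z>=h)&(z<h+10)]
    if len(p):print(h,len(p),p.mean(0).round(1))
E
```

```text
unit rect 4268 ((575.5260009765625, 20.645401000976562), (170.59495544433594, 200.21826171875), 0.2888740599155426) 89.74991441916524
unit dark ((561.944091796875, 20.931922912597656), (192.65359497070312, 195.5559539794922), 89.41674041748047)
153 265 326 [463. -74. 995.] 995.0
155 290 290 [463. -74. 995.] 995.0
157 333 333 [463. -74. 995.] 995.0
160 283 331 [463. -74. 995.] 995.0
161 287 342 [463. -74. 995.] 995.0
166 342 342 [463. -74. 995.] 995.0
168 308 308 [463. -74. 995.] 995.0
171 271 320 [463. -74. 995.] 995.0
172 236 236 [463. -74. 995.] 995.0
173 339 339 [463. -74. 995.] 995.0
175 284 284 [463. -74. 995.] 995.0
177 288 321 [463. -74. 995.] 995.0
183 324 324 [463. -74. 995.] 995.0
184 250 312 [556. -41. 409.] 995.0
185 303 335 [573. -34. 293.] 995.0
186 303 329 [587. -29. 187.] 995.0
187 303 313 [595. -25. 114.] 119.0
188 260 313 [582. -29. 188.] 995.0
189 239 313 [580. -29. 187.] 995.0
190 254 312 [563. -34. 290.] 995.0
191 258 310 [588.  37. 110.] 118.0
192 257 313 [577.  37. 172.] 995.0
193 256 310 [584.  51. 109.] 117.0
194 256 310 [581.  54. 110.] 117.0
195 255 310 [57
[... 1128 characters left out ...]
995.] 995.0
237 349 349 [463. -74. 995.] 995.0
240 338 338 [463. -74. 995.] 995.0
241 300 300 [463. -74. 995.] 995.0
243 301 301 [463. -74. 995.] 995.0
base px ((426.4360046386719, 226.14797973632812), (33.54102325439453, 29.605545043945312), 79.69515228271484)
base corners [array([ 536.4, -285.2]), array([ 548.4, -362.6]), array([ 461.3, -372.9]), array([ 449.4, -296.3])]
60 42 [ 508.2 -321.1   65. ]
70 37 [ 501.1 -324.3   75.4]
80 58 [ 501.1 -326.3   84.5]
90 26 [ 491.3 -326.7   94.7]
100 24 [ 486.  -328.3  104.6]
110 30 [ 481.  -328.4  114.9]
120 30 [ 473.3 -329.2  124.6]
130 27 [ 467.6 -330.   134.2]
140 34 [ 461.6 -330.2  144.7]
150 67 [ 452.8 -333.9  155.8]
160 8 [ 452.9 -335.5  160.7]
```

View pics/crop.png

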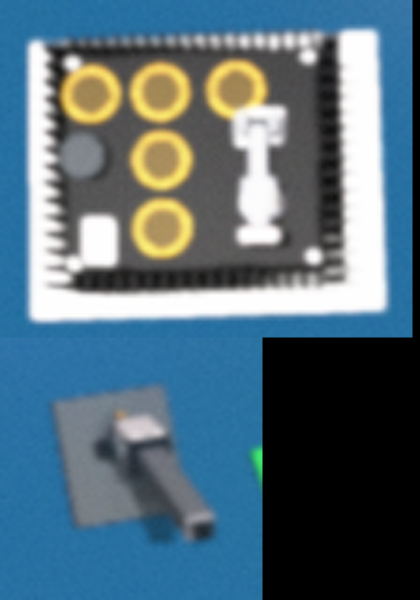

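Request:
send_rows([
  [0,0,0.0129,0.0816,-0.1544,0,-1],
  [0,0,0.0129,0.0816,-0.1544,0,-1],
  [0,0,0.0129,0.0816,-0.1544,0,-1],
  [0,0,0.0129,0.0816,-0.1544,0,-1],
  [0,0,0.0129,0.0816,-0.1544,0,-1],
  [0,0,0.0129,0.0816,-0.1544,0,-1],
  [0,0,0.0129,0.0816,-0.1544,0,-1],
  [0,0,0.0129,0.0816,-0.1544,0,-1],
  [0,0,0.0129,0.0816,-0.1544,0,-1],
  [0,0,0.0129,0.0816,-0.1544,0,-1],
  [0,0,0.0129,0.0816,-0.1544,0,-1],
  [0,0,0.0129,0.0816,-0.1544,0,-1],
  [0,0,0.0129,0.0816,-0.1544,0,-1],
  [0,0,0.0129,0.0816,-0.1544,0,-1],
  [0,0,0,0,0,0,-0.2],
  [0,0,0,0,0,0,-0.2],
])

```text
time: 2.1
position: [521.6, -23.2, 230.1]
eef_rot: [-0.001, -0.002, 1.0, 0.0]
contact_force: [-0.4, 0.6, 0.5]
width: 77.5
grip_force: 0.0
```

```bash
python3 - <<'E'
from h import *
f=grab_frame("wrist");P=pts(f);c=f["color"];print(f["eye"])
cv2.imwrite("pics/w1.png",c[:,:,::-1])
z=P[...,2];s=sense();print(s["position"],s["eef_rot"])
m=(abs(P[...,0]-522)<25)&(abs(P[...,1]+25)<30)&(z>115)&(z<150)
p=P[m];print(len(p),p.mean(0),p.min(0),p.max(0))
for x in range(500,616,6):
    q=P[(abs(P[...,0]-x)<3)&(abs(P[...,1]+25)<25)&(z>99)&(z<160)]
    if len(q):print(x,len(q),np.percentile(q[:,1],[2,98]).round(1),np.percentile(q[:,2],[5,50,95]).round(1))
E
```

```text
[450.18434265 -22.7895364  384.02422581]
[521.47769175 -22.42235613 230.16716184] [-6.37820765e-04 -2.67372273e-03  9.99996133e-01  4.22007161e-04]
915 [530.38966125 -24.22187557 129.71489891] [517.26069857 -36.07830794 122.90939582] [546.9850845  -12.49619828 135.58938836]
518 206 [-35.9 -12.7] [129.  132.2 134.6]
524 222 [-36.  -12.7] [132.3 133.6 135. ]
530 92 [-28.8 -19.9] [128.6 129.7 131.1]
536 167 [-33.5 -14.5] [123.9 127.2 129.3]
542 209 [-33.4 -14.4] [101.4 125.8 127.5]
548 172 [-33.6 -14.3] [123.  124.4 125.7]
554 159 [-33.7 -15. ] [121.4 122.9 124.5]
560 113 [-33.6 -15.1] [120.4 121.7 123.2]
566 79 [-29.1 -19.5] [118.7 120.2 121.5]
572 78 [-29.1 -19.5] [117.4 118.8 119.9]
578 69 [-28.4 -19.4] [115.9 116.8 118.5]
584 71 [-28.4 -19.4] [114.6 115.7 116.4]
590 270 [-35.8 -12.5] [101.6 113.4 117.8]
596 198 [-36.8 -11.9] [112.4 114.  118.3]
602 57 [-35.9 -12.7] [115.3 117.3 118.4]
```

View pics/w1.png

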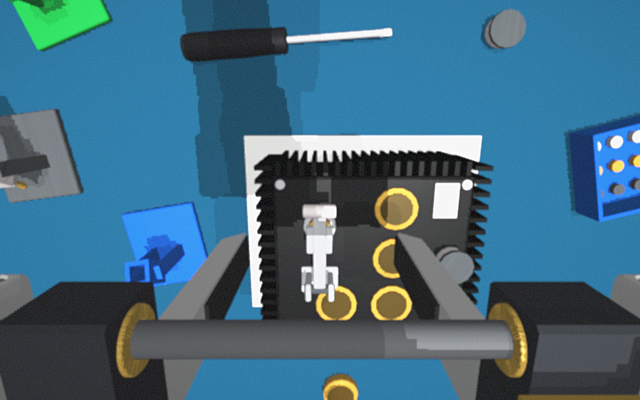

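The wrist view shows the bar at (319,212) between the open fingers, with the lever running to its hinge at (320,285). Depth puts the bar centre at about (522.5, -24.3, 129.8). Next I descend and pinch it.

Request:
send_rows([
  [0,0,0,0.003,-0.0063,-0.0775,-0.3],
  [0,0,0,0,0,-0.0775,-0.3],
  [0,0,0,0,0,-0.0775,-0.3],
  [0,0,0,0,0,-0.0775,-0.3],
  [0,0,0,0,0,0,1],
  [0,0,0,0,0,0,1],
  [0,0,0,0,0,0,1],
  [0,0,0,0,0,0,1],
  [0,0,0,0,0,0,1],
  [0,0,0,0,0,0,1],
])

```text
time: 3.4
position: [523.4, -25.1, 137.7]
eef_rot: [0.0, -0.002, 1.0, 0.0]
contact_force: [0.2, 2.5, 0.6]
width: 23.3
grip_force: 30.0
```

Request:
send_rows([
  [0,0,0,0.0115,0,0.0335,1],
  [0,0,0,0.0173,0,0.0337,1],
  [0,0,0,0.0223,0,0.031,1],
  [0,0,0,0.0263,0,0.027,1],
  [0,0,0,0.0303,0,0.023,1],
  [0,0,0,0.0333,0,0.018,1],
  [0,0,0,0.036,0,0.0127,1],
  [0,0,0,0.037,0,0.0077,1],
  [0,0,0,0.038,0,0.0017,1],
  [0,0,0,0,0,0,1],
  [0,0,0,0,0,0,1],
])

```text
time: 4.78
position: [599.8, -24.9, 195.2]
eef_rot: [0.001, -0.002, 1.0, 0.0]
contact_force: [-0.8, 4.8, 6.5]
width: 22.8
grip_force: 30.0
```

Request:
send_rows([
  [0,0,0,0,0,0,-0.3],
  [0,0,0,0,0,0,-0.3],
  [0,0,0,0,0,0,-0.3],
  [0,0,0,0,0,0,-0.3],
  [0,0,0,0,0,0.167,-0.3],
  [0,0,0,0,0,0.167,-0.3],
  [0,0,0.0375,-0.0742,-0.1304,0,-0.3],
  [0,0,0.0375,-0.0742,-0.1304,0,-0.3],
  [0.0055,-0.0463,0,-0.0742,-0.1304,-0.03,-0.3],
  [0.0055,-0.0463,0,-0.0742,-0.1304,-0.03,-0.3],
  [0.0055,-0.0463,0,-0.0742,-0.1304,-0.03,-0.3],
  [0.0055,-0.0463,0,-0.0742,-0.1304,-0.03,-0.3],
  [0.0055,-0.0463,0,-0.0742,-0.1304,-0.03,-0.3],
  [0.0055,-0.0463,0,-0.0742,-0.1304,-0.03,-0.3],
  [0,0,0,0,0,0,-0.3],
  [0,0,0,0,0,0,-0.3],
])

```text
time: 6.78
position: [422.4, -335.5, 240.7]
eef_rot: [0.215, -0.059, 0.975, 0.013]
contact_force: [0.7, 0.4, 0.7]
width: 61.4
grip_force: 0.0
```

```bash
python3 - <<'E'
from h import *
f=grab_frame("wrist");g=grab_frame("top");P=pts(f);c=f["color"]
cv2.imwrite("pics/w2.png",np.vstack([c,cv2.resize(g["color"][150:250,260:500],(640,200))])[:,:,::-1])
s=sense();print(s["position"],s["eef_rot"],rot(s["eef_rot"]).round(3))
T=pts(g);q=T[(abs(T[...,0]-597)<40)&(abs(T[...,1]+25)<18)&(T[...,2]>140)&(T[...,2]<220)];print("guard",len(q),q.mean(0),q.max(0))
for nm,Q in(("wrist",P),("top",T)):
  z=Q[...,2]
  for h in range(40,170,8):
    m=(abs(Q[...,0]-480)<60)&(abs(Q[...,1]+329)<45)&(z>=h)&(z<h+8)
    q=Q[m]
    if len(q)>4:print(nm,h,len(q),q.mean(0).round(1),np.percentile(q[:,0],[3,97]).round(1),np.percentile(q[:,1],[3,97]).round(1))
E
```

```text
[ 424.19330925 -333.57296197  241.07054107] [ 0.21483136 -0.06192275  0.97459788  0.01311623] [[-0.9   -0.126  0.417]
 [-0.115  0.992  0.052]
 [-0.42  -0.001 -0.907]]
guard 61 [591.30942707 -24.49404724 182.86815753] [596.2611119  -13.58468194 192.27336559]
wrist 40 74 [ 498.8 -328.7   44.5] [495.7 501.3] [-345.6 -312.1]
wrist 48 29 [ 498.3 -328.4   51.1] [495.8 500.8] [-345.4 -312.1]
wrist 56 25 [ 498.1 -326.8   60. ] [495.3 501.6] [-345.9 -311.5]
wrist 64 75 [ 502.3 -327.6   66.9] [484.4 511.7] [-345.5 -310.4]
wrist 72 257 [ 486.7 -329.3   75.5] [482.2 493.9] [-343.1 -316.1]
wrist 80 66 [ 496.3 -319.6   83.4] [479.8 504.1] [-341.9 -314.3]
wrist 88 13 [ 478.3 -330.5   89.5] [476.2 480. ] [-338.9 -323.7]
wrist 96 19 [ 473.2 -331.    98.2] [470.9 474.4] [-338.6 -323.7]
wrist 104 20 [ 467.8 -332.7  107.5] [465.5 470.2] [-340.2 -324.6]
wrist 112 19 [ 462.8 -333.   115.5] [460.9 464.2] [-340.  -326.3]
wrist 120 22 [ 458.4 -333.8  123.1] [456.2 460.8] [-341.4 -326. ]
wrist 128 24 [ 453.5 -334.8  131.4] [451.3 454.8] [-342.3 -326.8]
wrist 136 29 [ 448.4 -334.8  139.6] [445.4 450.5] [-341.8
[... 523 characters left out ...]
top 80 53 [ 502.  -326.4   83.9] [489.1 508.3] [-340.  -315.5]
top 88 22 [ 494.2 -327.    92.4] [482.7 498.9] [-335.5 -320.8]
top 96 22 [ 488.6 -327.4  100.6] [477.7 492.9] [-336.7 -321.2]
top 104 23 [ 482.5 -327.3  108.9] [470.5 487.8] [-337.8 -322. ]
top 112 20 [ 479.5 -328.6  116.4] [469.2 483.8] [-338.2 -322.5]
top 120 23 [ 473.9 -328.7  124. ] [463.4 480.1] [-337.3 -323.5]
top 128 24 [ 468.9 -330.4  132.6] [456.6 475.3] [-339.9 -324.4]
top 136 26 [ 464.8 -329.8  140.4] [452.2 470.8] [-340.1 -324.7]
top 144 26 [ 458.1 -331.8  148.3] [443.9 465.9] [-342.1 -325.4]
top 152 54 [ 452.8 -333.8  156.4] [443.8 460.2] [-343.4 -326.3]
top 160 10 [ 451.1 -336.1  160.8] [448.2 454.2] [-339.4 -332.6]
```

View pics/w2.png

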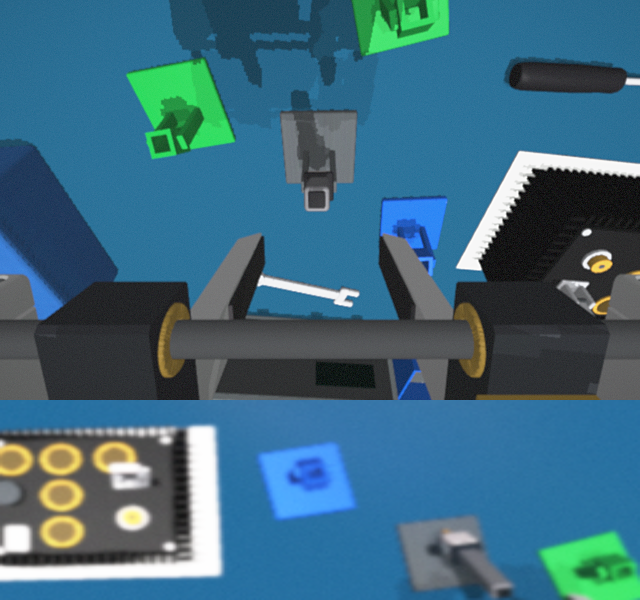

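The wrist view shows the pen end at (316,198), centred between the fingers. The top view below it shows the guard standing up and the terminal exposed at (132,518). The pen leans about 0.54 rad because of play in the sleeve, so I'll align to that and grasp.

Request:
send_rows([
  [0.0045,-0.0335,0.008,0.009,-0.0055,-0.0855,-0.3],
  [0.0045,-0.0335,0.008,0.009,-0.0055,-0.0855,-0.3],
  [0,0,0,0,0,0,-0.3],
  [0,0,0,0.037,0.0056,-0.0618,-0.3],
  [0,0,0,0.037,0.0056,-0.0618,-0.3],
  [0,0,0,0.037,0.0056,-0.0618,-0.3],
  [0,0,0,0,0,0,-0.3],
])

```text
time: 7.75
position: [467.0, -346.9, 153.7]
eef_rot: [0.255, -0.077, 0.963, 0.032]
contact_force: [-0.4, 0.6, 1.1]
width: 61.0
grip_force: 0.0
```

```bash
python3 - <<'E'
from h import *
f=grab_frame("wrist");c=f["color"]
cv2.imwrite("pics/w3.png",c[:,:,::-1])
s=sense();print(s["position"],rot(s["eef_rot"]).round(3),s["contact_force"])
E
```

```text
[ 466.04868315 -346.88155878  153.7780847 ] [[-0.858 -0.164  0.486]
 [-0.131  0.986  0.102]
 [-0.496  0.024 -0.868]] [-0.65755459  0.02851782  0.32717302]
```

View pics/w3.png

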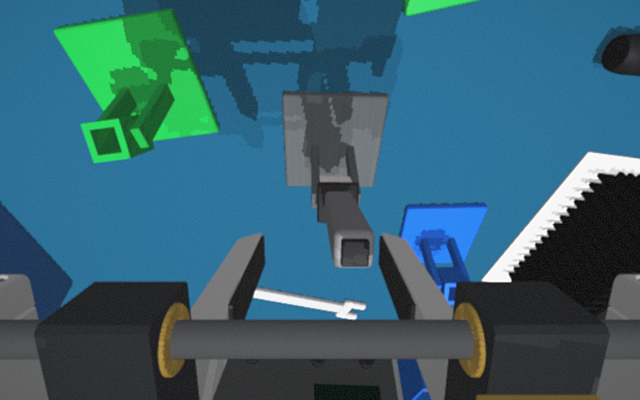

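```bash
python3 - <<'E'
from h import *
s=sense();print(s["joints"].round(3),s["position"])
Rm=rot(s["eef_rot"]);u=np.array([.512,.077,-.855]);u/=np.linalg.norm(u)
y=np.array([-.149,.989,0]);y-=u*(u@y);y/=np.linalg.norm(y)
D=np.column_stack([np.cross(y,u),y,u])
print(R.from_matrix(D@Rm.T).as_rotvec()/(np.pi/2))
E
```

```text
[ 1.25   0.654 -0.586  2.075 -0.42   0.233  2.941] [ 466.04868315 -346.88155878  153.7780847 ]
[-0.01257706 -0.01840854 -0.01002064]
```

Joint 7 (2.94) and joint 6 (0.23) have hit their limits. I'll back off, take a half turn about the tool axis, and grasp at a lower tilt of about 0.3 rad; the pen may pitch between the pads.

Request:
send_rows([
  [0,0,0,-0.08,0,0.143,-0.3],
  [0,0,0,-0.08,0,0.143,-0.3],
  [-0.0177,0.0665,-0.005,0,0,0.05,-0.3],
  [-0.0177,0.0665,-0.005,0,0,0.05,-0.3],
  [0,0,0,0,0,0,-0.3],
])

```text
time: 8.43
position: [419.7, -346.3, 271.8]
eef_rot: [0.153, -0.074, 0.985, 0.01]
contact_force: [0.5, 0.4, -0.8]
width: 61.3
grip_force: 0.0
```

Request:
send_rows([
  [0.0325,0.0049,-0.1061,0,0,0,-0.3],
  [0.0325,0.0049,-0.1061,0,0,0,-0.3],
  [0.0325,0.0049,-0.1061,0,0,0,-0.3],
  [0.0325,0.0049,-0.1061,0,0,0,-0.3],
  [0.0325,0.0049,-0.1061,0,0,0,-0.3],
  [0.0325,0.0049,-0.1061,0,0,0,-0.3],
  [0.0325,0.0049,-0.1061,0,0,0,-0.3],
  [0.0325,0.0049,-0.1061,0,0,0,-0.3],
  [0.0325,0.0049,-0.1061,0,0,0,-0.3],
  [0.0325,0.0049,-0.1061,0,0,0,-0.3],
  [0.0325,0.0049,-0.1061,0,0,0,-0.3],
  [0.0325,0.0049,-0.1061,0,0,0,-0.3],
  [0.0325,0.0049,-0.1061,0,0,0,-0.3],
  [0.0325,0.0049,-0.1061,0,0,0,-0.3],
  [0.0325,0.0049,-0.1061,0,0,0,-0.3],
  [0.0325,0.0049,-0.1061,0,0,0,-0.3],
  [0.0325,0.0049,-0.1061,0,0,0,-0.3],
  [0.0325,0.0049,-0.1061,0,0,0,-0.3],
  [0,0,0,0,0,0,-0.3],
])

```text
time: 10.8
position: [414.8, -347.7, 267.1]
eef_rot: [-0.011, 0.987, 0.07, 0.147]
contact_force: [-0.4, -0.5, -0.8]
width: 61.0
grip_force: 0.0
```

```bash
cat >> h.py <<'E'
def Dm(t,az,flip=-1):
    u=np.array([np.sin(t)*np.cos(az),np.sin(t)*np.sin(az),-np.cos(t)]);y=flip*np.array([-np.sin(az),np.cos(az),0])
    return np.column_stack([np.cross(y,u),y,u])
def turn(D): return R.from_matrix(D@rot(sense()["eef_rot"]).T).as_rotvec()/(np.pi/2)
E
python3 - <<'E'
from h import *
s=sense();print(s["time"],s["joints"].round(3),s["position"],turn(Dm(.3,.149)))
E
```

```text
10.8 [ 0.455  0.39   0.476  1.96  -0.634  0.777 -0.094] [ 414.75769427 -347.73720017  267.10157531] [-0.00053241 -0.00243503  0.0040735 ]
```

Request:
send_rows([
  [0,0,0,0.047,0.02,-0.1093,-0.3],
  [0,0,0,0.047,0.02,-0.1093,-0.3],
  [0,0,0,0,0,0,-0.3],
  [0,0,0,0.0227,0.0034,-0.0743,-0.3],
  [0,0,0,0.0227,0.0034,-0.0743,-0.3],
  [0,0,0,0.0227,0.0034,-0.0743,-0.3],
  [0,0,0,0,0,0,-0.3],
])

```text
time: 11.68
position: [463.9, -333.1, 135.7]
eef_rot: [-0.011, 0.987, 0.07, 0.147]
contact_force: [-0.4, -0.7, 0.6]
width: 61.2
grip_force: 0.0
```

```bash
python3 - <<'E'
from h import *
f=grab_frame("wrist")
cv2.imwrite("pics/w4.png",f["color"][:,:,::-1])
s=sense();print(s["time"],s["joints"].round(3),s["position"],turn(Dm(.3,.149)))
E
```

```text
11.725 [ 0.524  0.604  0.275  2.032 -0.899  0.496  0.106] [ 463.99670465 -333.64915319  136.5094305 ] [ 0.00026718 -0.00190258  0.004386  ]
```

View pics/w4.png

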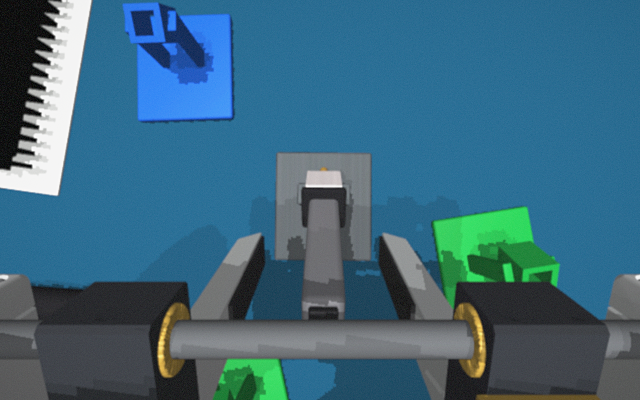

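The wrist view shows the pen (323,250) centred between the fingers. I'll close and draw it out along its own axis.

Request:
send_rows([
  [0,0,0,0,0,0,1],
  [0,0,0,0,0,0,1],
  [0,0,0,0,0,0,1],
  [0,0,0,0,0,0,1],
  [0,0,0,0,0,0,1],
  [0,0,0,0,0,0,1],
  [0,0,0,-0.0307,-0.0046,0.0513,1],
  [0,0,0,-0.0307,-0.0046,0.0513,1],
  [0,0,0,-0.0307,-0.0046,0.0513,1],
  [0,0,0,-0.0307,-0.0046,0.0513,1],
  [0,0,0,-0.0307,-0.0046,0.0513,1],
  [0,0,0,0,0,0,1],
])

```text
time: 13.22
position: [418.3, -340.6, 214.3]
eef_rot: [-0.01, 0.986, 0.07, 0.148]
contact_force: [0.5, 0.2, -0.6]
width: 18.2
grip_force: 30.0
```

Request:
send_rows([
  [0,0,0,0,0,0.1,1],
  [0,0,0,0,0,0.1,1],
  [-0.0128,0.085,0,0.0536,0.132,0,1],
  [-0.0128,0.085,0,0.0536,0.132,0,1],
  [-0.0128,0.085,0,0.0536,0.132,0,1],
  [-0.0128,0.085,0,0.0536,0.132,0,1],
  [0,0,0,0.0536,0.132,0,1],
  [0,0,0,0.0536,0.132,0,1],
  [0,0,0,0.0536,0.132,0,1],
  [0,0,0,0.0536,0.132,0,1],
  [0,0,0,0,0,0,1],
  [0,0,0,0,0,0,1],
])

```text
time: 14.72
position: [546.8, -23.5, 272.3]
eef_rot: [0.011, 0.99, 0.071, -0.122]
contact_force: [-0.9, -0.5, -0.2]
width: 17.7
grip_force: 30.0
```

```bash
python3 - <<'E'
from h import *
import pickle
F={n:grab_frame(n) for n in("scene","wrist","top")};pickle.dump(F,open("F5.pkl","wb"))
s=sense();print(s["time"],s["joints"].round(3),s["position"],turn(Dm(-.24,.149)))
c=F["scene"]["color"][90:240,270:430];im=np.vstack([cv2.resize(c,(640,600),interpolation=cv2.INTER_CUBIC)])
w=cv2.resize(F["wrist"]["color"],(480,300))
out=np.zeros((600,800,3),np.uint8);out[:300,:320]=cv2.resize(c,(320,300),interpolation=cv2.INTER_CUBIC);out[300:,:480]=w
cv2.imwrite("pics/s5.png",out[:,:,::-1])
for n in F:
  P=pts(F[n]);p0=np.array([545,-24])
  for h in range(105,310,10):
    q=P[(abs(P[...,0]-540)<28)&(abs(P[...,1]+24)<40)&(P[...,2]>=h)&(P[...,2]<h+10)]
    if len(q)>2:print(n,h,len(q),q.mean(0).round(1),np.percentile(q,[3,97],axis=0)[:,:2].round(1).tolist())
E
```

```text
14.875 [-0.383  0.637  0.616  1.548 -0.282  1.304 -1.145] [546.74346681 -24.37521905 272.86088858] [ 0.00267717 -0.00197097  0.00538688]
scene 145 4 [545.3 -22.2 152. ] [[543.1, -23.5], [547.2, -20.8]]
scene 155 5 [546.2 -22.  160.3] [[543.9, -23.9], [548.0, -20.3]]
scene 165 15 [547.6 -21.8 170.3] [[538.3, -27.7], [551.1, -17.4]]
scene 175 16 [548.8 -21.2 180.8] [[540.9, -26.5], [553.7, -16.9]]
scene 185 17 [548.  -21.8 190. ] [[543.5, -27.2], [550.8, -17.3]]
scene 195 7 [547.9 -20.7 197.3] [[546.3, -26.4], [549.6, -16.6]]
scene 205 54 [550.5 -20.6 209.8] [[531.6, -35.6], [558.6, -9.2]]
scene 215 26 [549.6 -20.5 219.9] [[536.9, -29.8], [553.6, -14.2]]
scene 225 29 [550.2 -21.5 230. ] [[538.5, -30.2], [554.2, -14.6]]
scene 235 25 [551.  -22.2 240.1] [[546.0, -30.6], [553.7, -13.6]]
scene 245 40 [551.3 -22.1 250.3] [[547.2, -37.6], [554.1, -7.6]]
scene 255 57 [552.5 -20.5 260. ] [[546.8, -40.1], [556.4, -1.8]]
scene 265 58 [553.5 -20.6 269.9] [[548.1, -38.0], [559.9, -1.9]]
scene 275 59 [556.  -20.5 280. ] [[550.5, -41.4], [562.8, -0.1]]
scene 285 66 [556.1 -21.1 289.8] [[547.4, -41.1
[... 1206 characters left out ...]
2]]
top 205 42 [532.5 -26.8 209.2] [[528.4, -40.0], [536.2, -14.5]]
top 215 4 [535.2 -29.5 219.2] [[533.7, -34.3], [536.7, -22.2]]
top 225 3 [534.4 -26.5 228.9] [[534.1, -28.3], [534.5, -24.7]]
top 235 6 [534.5 -26.1 239. ] [[533.7, -32.9], [535.6, -19.0]]
top 245 10 [533.7 -26.1 252. ] [[530.9, -39.6], [536.1, -13.7]]
top 255 24 [535.  -27.4 260.2] [[532.0, -46.5], [538.0, -7.9]]
top 265 28 [536.8 -25.9 270.1] [[533.5, -44.8], [540.0, -6.9]]
top 275 27 [539.  -25.6 281. ] [[533.6, -45.3], [542.8, -6.0]]
top 285 22 [539.4 -24.2 290.5] [[534.2, -44.6], [549.0, -10.3]]
top 295 67 [541.6 -23.7 299.9] [[535.7, -32.8], [547.7, -13.7]]
top 305 3 [553.4 -13.4 310.6] [[545.2, -13.8], [559.0, -13.0]]
```

View pics/s5.png

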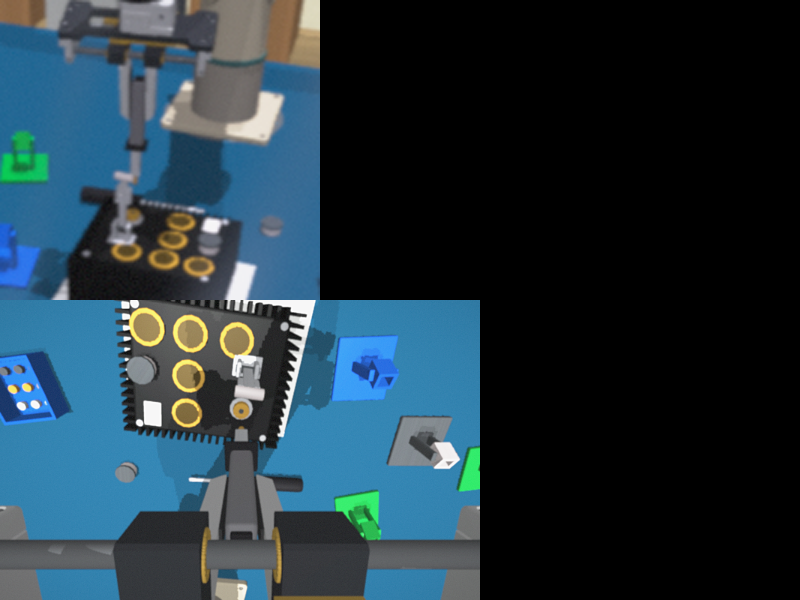

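The scene crop shows the pen upright just behind the raised guard, and the wrist view shows the bare terminal at full-resolution (321,147). I'll measure the terminal and the collar height in this same view.

```bash
python3 - <<'E'
from h import *
import pickle
F=pickle.load(open("F5.pkl","rb"));f=F["wrist"];P=pts(f);c=f["color"];z=P[...,2]
m=(abs(P[...,0]-545)<16)&(abs(P[...,1]+24)<16)&(z>98.5)&(z<106)
q=P[m];print(len(q),q.mean(0),np.percentile(q,[2,98],axis=0))
(x,y),r=cv2.minEnclosingCircle(q[:,:2].astype(np.float32));print(x,y,r)
q=P[(abs(P[...,0]-543)<18)&(abs(P[...,1]+23)<18)&(z>196)&(z<214)][:,2]
h,e=np.histogram(q,np.arange(196,214.5,1));print(list(zip(e,h)))
q=P[(abs(P[...,0]-543)<8)&(abs(P[...,1]+23)<8)&(z>130)&(z<162)];print("lowest",len(q),np.sort(q[:,2])[:6])
E
```

```text
379 [546.50561834 -24.34741943 101.53572803] [[537.43765789 -33.04085099  99.63635614]
 [555.21242365 -15.66124024 102.99420665]]
545.9554443359375 -24.13750648498535 10.080560684204102
[(np.float64(196.0), np.int64(0)), (np.float64(197.0), np.int64(0)), (np.float64(198.0), np.int64(0)), (np.float64(199.0), np.int64(0)), (np.float64(200.0), np.int64(0)), (np.float64(201.0), np.int64(0)), (np.float64(202.0), np.int64(0)), (np.float64(203.0), np.int64(0)), (np.float64(204.0), np.int64(0)), (np.float64(205.0), np.int64(4)), (np.float64(206.0), np.int64(27)), (np.float64(207.0), np.int64(56)), (np.float64(208.0), np.int64(169)), (np.float64(209.0), np.int64(465)), (np.float64(210.0), np.int64(187)), (np.float64(211.0), np.int64(10)), (np.float64(212.0), np.int64(13)), (np.float64(213.0), np.int64(20))]
lowest 27 [148.00709    148.58318915 149.01581358 149.08270748 149.95563563
 149.97588955]
```

Request:
send_rows([
  [0,0,0,0.0025,-0.0004,-0.0333,1],
  [0,0,0,0.0025,-0.0004,-0.0333,1],
  [0,0,0,0.0025,-0.0004,-0.0333,1],
  [0,0,0,0.0025,-0.0004,-0.0233,1],
  [0,0,0,0,0,0,1],
  [0,0,0,0,0,0,1],
])

```text
time: 15.62
position: [550.4, -23.4, 236.0]
eef_rot: [0.01, 0.99, 0.071, -0.121]
contact_force: [-0.7, -0.5, -0.5]
width: 17.7
grip_force: 30.0
```

```bash
cat > m.py <<'E'
from h import *
L=[];C=[]
for i in range(5):
    f=grab_frame("wrist");s=sense();L.append(np.r_[s["contact_force"],s["position"]])
    P=pts(f);z=P[...,2]
    a=(abs(P[...,0]-546)<18)&(abs(P[...,1]+24)<18)
    zz=z[a&(z>140)&(z<200)];h,e=np.histogram(zz,np.arange(140,200,.5));k=e[h.argmax()];ct=np.median(zz[abs(zz-k)<1])
    fx=P[a&(z>ct-45)&(z<ct-12)];hd=P[a&(z>ct+5)&(z<ct+30)]
    C.append([ct-64,np.median(fx[:,0])-6,(np.percentile(fx[:,1],3)+np.percentile(fx[:,1],97))/2,np.median(hd[:,0])-9,(np.percentile(hd[:,1],3)+np.percentile(hd[:,1],97))/2])
print(s["time"],np.mean(L,0).round(2));print("tip z; shank x,y; handle x,y",np.median(C,0).round(2))
E
python3 m.py
```

```text
15.875 [ 1.7000e-01 -1.2000e-01 -8.0000e-01  5.5042e+02 -2.3410e+01  2.3612e+02]
tip z; shank x,y; handle x,y [109.1  547.21 -22.82 547.02 -22.38]
```

Request:
send_rows([
  [0,0,0,-0.004,-0.0045,0,1],
  [0,0,0,0,0,-0.015,1],
  [0,0,0,0,0,-0.015,1],
  [0,0,0,0,0,0,1],
  [0,0,0,0,0,0,1],
])

```text
time: 16.5
position: [548.9, -24.7, 226.9]
eef_rot: [0.01, 0.99, 0.071, -0.121]
contact_force: [-1.1, 0.8, 0.3]
width: 17.9
grip_force: 30.0
```

```bash
python3 m.py
```

```text
16.75 [-3.9000e-01  2.0000e-01  6.6000e-01  5.4894e+02 -2.4720e+01  2.2692e+02]
tip z; shank x,y; handle x,y [ 99.76 545.66 -24.11 545.5  -23.7 ]
```

Request:
send_rows([
  [0,0,0,0,0,-0.006,1],
  [0,0,0,0,0,-0.006,1],
  [0,0,0,0,0,0,1],
  [0,0,0,0,0,0,1],
  [0,0,0,0,0,0,1],
])

```text
time: 17.38
position: [549.0, -24.7, 223.3]
eef_rot: [0.01, 0.99, 0.071, -0.121]
contact_force: [-1.0, -0.2, 0.9]
width: 17.6
grip_force: 30.0
```

```bash
python3 m.py; python3 - <<'E'
from h import *
g=grab_frame("scene");T=pts(g);q=T[(abs(T[...,0]-595)<12)&(abs(T[...,1]+25)<18)&(T[...,2]>140)&(T[...,2]<220)];print("guard",len(q),q.mean(0),q.max(0))
o=np.zeros((600,800,3),np.uint8);o=cv2.resize(g["color"][130:230,270:420],(750,500),interpolation=cv2.INTER_CUBIC)
cv2.imwrite("pics/s6.png",o[:,:,::-1])
E
```

```text
17.625 [-3.8000e-01 -1.1000e-01  1.2200e+00  5.4902e+02 -2.4740e+01  2.2326e+02]
tip z; shank x,y; handle x,y [ 96.19 545.71 -24.11 545.58 -23.78]
guard 131 [594.88171039 -23.38041325 168.65837157] [598.87665638 -11.92006896 192.84487542]
```

View pics/s6.png

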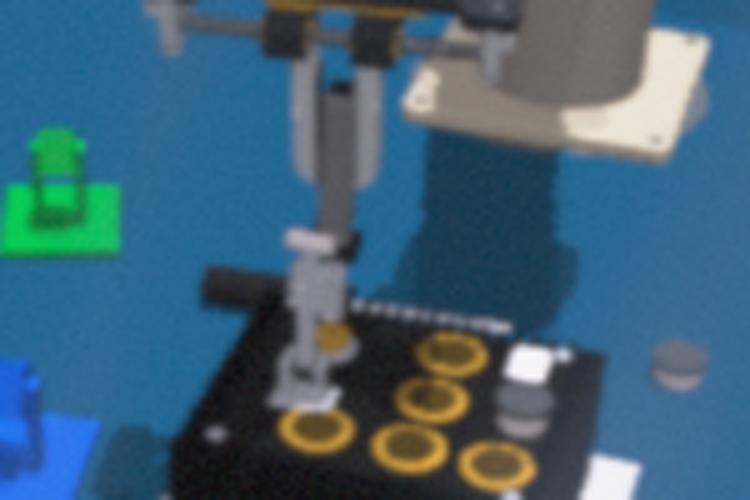

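The view shows the guard upright at (310,240) and the pen upright on the terminal at (335,335). The tip is in about 5–6 mm with roughly 2 N on it, so I'm handing in.

```bash
python3 -c "
from workcell import *
print(finish_job())"
```

```text
the job is handed in; nothing more can be done
None
```

I handed the job in at about 17.7 s, but it returned no verdict: the guard stands upright and the gripper holds the pen upright within 1 mm of the terminal's centre, tip pressed in about 5–6 mm with roughly 2 N.

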